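# Reset the tripped breaker on the laundry power box

### The arm

A 6-joint arm with a two-finger parallel gripper is mounted at the origin on the work surface. World frame = base frame: x ahead of the robot, y to its left, z up, the work surface at z = 0. Lengths are in m, angles in degrees, forces in N, time in s.
With the tool pointing down it reaches from about 0.3 to 0.95 m from the base axis. Payload 3.1 kg.
Tool frame: the origin (TCP) lies at the very end of the fingers, on their centre line; the grasp point (between the pads) lies bot.hold_point_z behind it (bot.hold_point_z is the distance from the TCP to the grasp point, in m); z points along the fingers, y is the direction in which the jaws open and shut (so a half turn about z gives the same grasp; the last joint's range is limited). The gripper opens to 85 mm and grips with 20 to 120 N. Pads are 22 mm wide; open, the fingers measure 114 mm over their backs; the gripper's body (76 mm by 85 mm) begins 54 mm behind the grasp point. The pads swing forward as they close: fully open they stand 13 mm farther back than shut.
Start: joints at [73.012, 17.653, 93.61, -0, 68.738, -3.994], TCP at [0.141, 0.609, 0.231] pointing down, gripper open.
Joint ranges: [-175.34, 175.34], [-45.06, 112.39], [2.9, 150.54], [-68.45, 248.45], [3.09, 151.38], [-168.51, 168.51]. Speed limits (degrees/s): [159.86, 159.86, 180, 180, 180, 180].

### API

Orientations are given as [roll, pitch, yaw] about the fixed x, y, z axes, in that order (R = Rz(yaw) Ry(pitch) Rx(roll)).
In Python, from workcell import bot gives the robot as it stands.
- The arm moves only by the tool step_arm, never from a script. Its argument "targets" is a list that holds one entry, the list of rows, each a list of 6 numbers: the shift along the tool's x, y, z in cm, then the turn, a rotation vector about the tool's x, y, z in rad. In form: [[[dx, dy, dz, ax, ay, az], ...]]. A call has 1 to 8 rows; each row is the pose to reach, as a shift and turn from the pose measured when the call began, along the tool's axes at that moment; what a row does not reach only later rows make up. A row lasts 1/10 s, in which the tool goes at most 50 mm and 8.59 degrees, less where a joint would pass 70% of its speed; a pose out of reach is approached as far as the arm can. A call with a gripper value outside its range is refused whole. "jaw" is the opening, from 0 (shut) to 1 (fully open), set as the call begins (left out, the last holds). The fingers move at their own pace and stop on an object; "newtons" is the grip in N (left out, the last holds). Time passes only in rows, so rows that repeat a pose let the fingers close. It gives the time, the measured TCP pose, the force and the opening at its end, in the units of the state.
- bot.get_obs(): the state, without advancing time (a new reading comes with each control period).
- bot.capture(name): name is "side" or "top" or "wrist"; returns a dict with "image" (400x640x3 uint8, red, green, blue), "camera_matrix" (3x3 intrinsics, pixels), "D" ([k1, k2, p1, p2, k3] as OpenCV has them; the pictures are not rectified), "R" (3x3) and "t" (3): a world point X has camera coordinates R X + t; the wrist camera has in their place "T_tool_cam" (4x4, takes a point from camera to tool coordinates, whose origin is the TCP and whose axes are the flange's). Camera axes: x right, y down, z forward; pixel columns grow to the right and rows downward; lengths in m; the calibration is good to about 2 mm. A picture is of the moment at which its call begins: read the wrist's pose just before it. There is no depth.
- bot.hand_in(): hands the job in, once; it reports no verdict.
The state is a dict: "t": time; "q": joint angles; "dq": joint speeds; "tau": joint torques, N m; "tool_pos": TCP position; "tcp_rot": TCP orientation; "wrist_force": force on the tool from outside, world axes, zero at the start; "ft_torque": the same for the moment, N m; "grip_width": finger opening in m.
Only numpy, scipy, OpenCV 4.12 (cv2) and the standard library are available. Lean on these libraries where they do the work, as an engineer would, in place of code of your own. Each camera call takes 0.05 s, during which the arm holds its last target. There are 200 camera calls.

### The job

One of the three breakers on the power box has tripped: its lever stands nearly upright, midway, while the other two are plainly on or off. Reset it: push its lever all the way to off, through the stiff last part until it comes up solid so that the latch inside resets, then throw it fully on and let go. Never force the lever against a stop (about 10 N is the most it should get), and leave the other two levers and the things around the box as they are.

Things in the scene. Friction and masses are not known exactly. Their poses are not given: they have to be found in the camera images.
- power_box: grey plastic distribution box, fixed to the table, 200 (its x) x 280 (its y) x 85 mm high; origin at the centre of its underside. The levers swing along its x axis: its +x side, with the three black round cable glands, is the ON side; its -x side is the OFF side. Three breakers stand in a row along y on its top, 66 mm apart, in any order.
- breaker_a: the tripped breaker: white body 100 x 54 x 20 mm high, fixed on top of the box with the same axes as the box; origin at the centre of its underside (85 mm above the table). Its upper face is 105 mm above the table; the lever comes out of a slot in it.
- breaker_b: a like breaker whose lever is on; leave it alone. Origin as for breaker_a.
- breaker_c: a like breaker whose lever is off; leave it alone. Origin as for breaker_a.
- lever_a (a joint): angle of the tripped lever, rad: 0 upright, positive leaning to ON (+x of the box), negative to OFF. It starts near upright (0.06 to 0.14) and stays where it is left (friction: about 1.5 N). While tripped, a latch bars its way to ON somewhere between 0.15 and 0.52; once reset, nothing bars it up to the solid ON stop at about 0.66.
- lever_a_pin (a point): centre of the tripped lever's hinge pin (along y), inside the box below breaker_a's centre, 60 mm above the table. Towards OFF: free at first, then stiff for about 15 mm of travel at 65 mm from the pin (level push of 4 to 6 N there), then solid. The latch resets just before that stop, which is hidden and differs each time: between -0.16 and -0.56 rad.
- lever_b (a joint): angle of breaker_b's lever, same meaning; it is on (about 0.6).
- lever_c (a joint): angle of breaker_c's lever, same meaning; it is off (about -0.45).
- lever_a_end (a point): middle of the outer end of the tripped lever: a black flat paddle 10 mm thick (along the box's x when upright), 30 mm wide (along y), its end 100 mm from the hinge pin; the outer 55 mm stand free above the breaker when upright.
- screwdriver: bystander: screwdriver with a black handle, lying in front (-x side) of the box; origin on the table.
- tape_roll: bystander: grey ring 90 mm across, 24 mm high, lying flat beside the box; origin at its underside.
- jar: bystander: lidded jar 60 mm across, 85 mm high, beside the box; origin at its underside.
- can: bystander: can 66 mm across, 120 mm high; origin at its underside.
- mug: bystander: white mug 80 mm across, 95 mm high; origin at its underside.
- parts_tray: bystander: blue open tray 100 x 140 x 35 mm; origin at its underside.

How it is judged (in metres and radians):
On the way, in this order (a step that is already met when the one before it is completed fails the run):
1. the tripped lever is pushed to off (at least 0.14 rad past upright on the OFF side) (value of joint lever_a below -0.14 rad), for 0.1 s.
2. the lever is thrown fully on (over 0.58 rad) (value of joint lever_a above 0.58 rad), for 0.1 s.
At the end, for the whole second after the job is handed in: the tripped breaker's lever rests over 0.58 rad on the ON side; breaker_b's lever is still on (over 0.47) and breaker_c's still off (below -0.3) (value of joint lever_a above 0.58 rad and velocity of joint lever_a below 0.05 rad/s and value of joint lever_b above 0.47 rad and value of joint lever_c below -0.3 rad); the robot touches nothing.
It fails at once if the tripped lever is forced: its inner end bears on the latch or stops with over 32 N on the OFF side or 45 N on the ON side (which takes well over 10 N at the middle of the free part of the lever) (contact force between lever_a and breaker_a above 45 N or (contact force between lever_a and breaker_a above 32 N and value of joint lever_a below 0 rad)).
It fails at once if another breaker's lever is moved (over about 0.1 rad) (value of joint lever_b below 0.47 rad or value of joint lever_c above -0.3 rad or value of joint lever_c below -0.6 rad).
It fails at once if a bystander is moved more than 30 mm (distance of any of screwdriver, tape_roll, jar, can, mug, parts_tray from where it was at the start of the episode above 0.03 m).
It also fails if it takes over 54 s, if anything falls off the work surface, if the arm or the gripper's body presses on something with over 40 N, if the wrist force passes 120 N, or if a joint passes its speed limit or range.

## Working session

There is one attempt and no reset: what is moved stays moved. The work goes in short steps, Python scripts to look and compute and a tool call to move; the robot and the scene stay as the last step left them, time stands still between calls to the robot, and variables do not carry over. Pictures are saved under pics/ and viewed, about 8 in all and at most 12, crops included, and the job is handed in when it is done.

Besides the shell and the picture viewer there is one more tool, called after "Emit:" as a command line: name --argument value ..., lists and objects as JSON in quotes. step_arm: Moves the arm, as the interface text tells. Its arguments: {"type":"object","properties":{"targets":{"type":"array","items":{"type":"array","items":{"type":"array","items":{"type":"number"}}}},"jaw":{"type":"number"},"newtons":{"type":"number"}},"required":["targets"]}

```bash
mkdir -p pics; ls; python3 - <<'E'
from workcell import bot
import cv2
o=bot.get_obs();print(o['t'],o['tool_pos'],o['tcp_rot'],bot.hold_point_z,o['wrist_force'])
for n in('top','side'):
    c=bot.capture(n);cv2.imwrite(f'pics/{n}0.png',c['image'][:,:,::-1]);print(n,c['camera_matrix'],c['D'],c['R'],c['t'])
c=bot.capture('wrist');print(c['T_tool_cam'])
E
```

```text
pics
0.0 [0.14033715 0.60821787 0.23006005] [-1.79871701e+02 -8.65069173e-03  1.67005023e+02] 0.0187 [ 0.14086475  0.26310982 -0.26961604]
top [[369.50004932   0.         323.35666547]
 [  0.         369.50004932 200.31949026]
 [  0.           0.           1.        ]] [-0.00144878  0.          0.          0.          0.        ] [[ 8.29304847e-02 -9.96555208e-01 -5.02211774e-04]
 [-9.75891790e-01 -8.11088219e-02 -2.02624217e-01]
 [ 2.01885485e-01  1.72938288e-02 -9.79256440e-01]] [-0.01949324  0.56235343  1.06963416]
side [[373.93184344   0.         324.02350752]
 [  0.         373.93184344 200.51703798]
 [  0.           0.           1.        ]] [0.03015349 0.         0.         0.         0.        ] [[-0.96814953 -0.24966036  0.01887291]
 [-0.16982772  0.59943962 -0.78219607]
 [ 0.18397018 -0.7604879  -0.62274644]] [0.52844107 0.16735266 1.06006864]
[[-3.30119691e-04 -9.53483023e-01 -3.01446539e-01  7.68473778e-02]
 [ 9.99999945e-01 -3.08164586e-04 -1.20386096e-04  9.45120241e-05]
 [ 2.18909507e-05 -3.01446562e-01  9.53483073e-01 -1.43028274e-01]
 [ 0.00000000e+00  0.00000000e+00  0.00000000e+00  1.00000000e+00]]
```

View pics/top0.png

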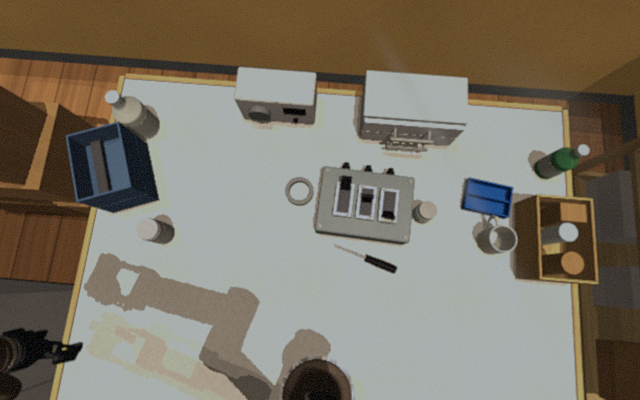

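View pics/side0.png

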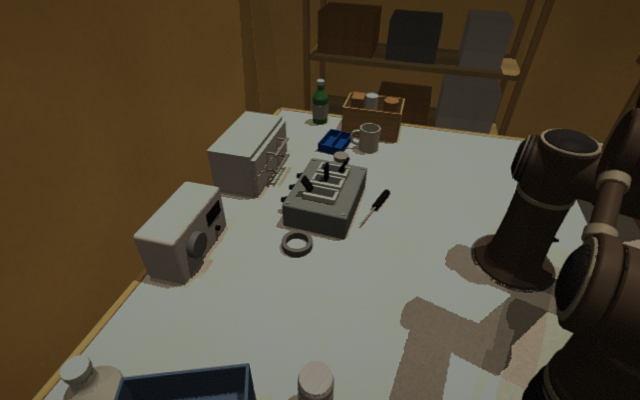

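The top view shows the box at about (365,205) with its glands upward, so ON is roughly world +x. The levers from left to right are on, tripped (middle, ~(367,200)) and off. I'll crop closer to measure the corners.

```bash
python3 - <<'E'
import cv2,numpy as np
a=cv2.imread('pics/top0.png')[155:250,305:440]
a=cv2.resize(a,None,fx=5.9,fy=5.9,interpolation=cv2.INTER_CUBIC)
cv2.imwrite('pics/topc.png',np.clip(a*1.5,0,255).astype('uint8'));print(a.shape)
E
```

```text
(560, 796, 3)
```

View pics/topc.png

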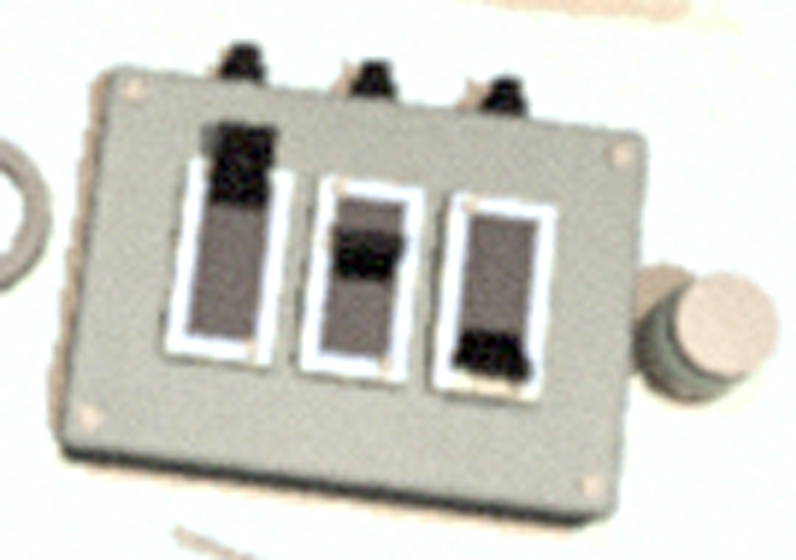

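The crop shows box top corners at about (112,68), (640,133), (605,515), (65,445) and the middle breaker at about (322,178), (424,187), (405,382), (298,370). Its lever end is at about (367,240).

```bash
cat >h.py <<'E'
import cv2,numpy as np
from workcell import bot
def ray(c,uv,z):
    "pixels -> world points on the plane z"
    n=cv2.undistortPoints(np.array(uv,float).reshape(-1,1,2),c['camera_matrix'],c['D'])[:,0]
    R=np.array(c['R']);t=np.array(c['t']);C=-R.T@t
    d=np.c_[n,np.ones(len(n))]@R
    return C+d*((z-C[2])/d[:,2])[:,None]
E
python3 - <<'E'
from h import *
c=bot.capture('top')
f=lambda p:(np.array(p)+.5)/5.9-.5+[305,155]
def rep(n,p,z):
    P=ray(c,f(p),z)[:,:2]; m=P.mean(0)
    ax=(P[0]+P[1]-P[2]-P[3])/2; ay=(P[0]+P[3]-P[1]-P[2])/2
    print(n,m.round(4),'len',np.linalg.norm(ax).round(4),np.linalg.norm(ay).round(4),'yaw',np.degrees([np.arctan2(ax[1],ax[0]),np.arctan2(-ay[0],ay[1])]).round(2))
rep('box',[(112,68),(640,133),(605,515),(65,445)],.085)
rep('b',[(193,158),(295,170),(270,362),(165,352)],.105)
rep('a',[(322,178),(424,187),(405,382),(298,370)],.105)
rep('c',[(450,193),(556,204),(541,400),(432,388)],.105)
print('lever a top',ray(c,f([(367,240)]),.158))
print('jar',ray(c,f([(725,325)]),.085),'ring',ray(c,[(299,191)],.02))
E
```

```text
box [ 0.5579 -0.0966] len 0.1963 0.2702 yaw [-2.58 -2.61]
b [ 0.5623 -0.0325] len 0.0987 0.0515 yaw [-3.52 -1.47]
a [ 0.5583 -0.098 ] len 0.0985 0.0518 yaw [-2.78 -1.1 ]
c [ 0.5551 -0.1636] len 0.099 0.0532 yaw [-2.   -1.49]
lever a top [[ 0.56564215 -0.09376086  0.158     ]]
jar [[ 0.55373839 -0.28266934  0.085     ]] ring [[0.59345665 0.10731962 0.02      ]]
```

```bash
cat >>h.py <<'E'
from scipy.spatial.transform import Rotation as Ro
A=np.array([.559,-.0975]);YAW=-2.7
def goal(bx,by,z,yaw=180+YAW,a=None):
    "row that takes the tool, pointing down, to box-frame (bx,by), height z"
    o=bot.get_obs();R0=Ro.from_euler('xyz',o['tcp_rot'],degrees=True)
    c,s=np.cos(np.radians(YAW)),np.sin(np.radians(YAW))
    p=np.r_[A+[c*bx-s*by,s*bx+c*by],z]
    d=R0.inv().apply(p-o['tool_pos'])*100
    w=(R0.inv()*Ro.from_euler('xyz',[180,0,yaw],degrees=True)).as_rotvec()
    print(o['t'],np.r_[d,w].round(3),o['wrist_force'].round(2),o['grip_width'])
E
python3 -c "
from h import *
goal(.04,0,.23)"
```

```text
0.2 [-6.0599e+01 -5.8662e+01  1.2800e-01 -1.0000e-03 -0.0000e+00 -1.8000e-01] [0.67 0.08 0.71] 0.08545223705857856
```

Emit:
step_arm --targets '[[[-4,-4,0,0,0,-0.05],[-8,-8,0,0,0,-0.1],[-12,-12,0,0,0,-0.18],[-15.5,-15.5,0,0,0,-0.18],[-19,-19,0,0,0,-0.18],[-22.5,-22.5,0,0,0,-0.18],[-26,-25.5,0,0,0,-0.18],[-29.5,-29,0,0,0,-0.18]]]' --jaw 0

```text
t: 1.0
tool_pos: [0.3558, 0.2698, 0.2311]
tcp_rot: [-180.0, 0.0, 177.3]
wrist_force: [0.6, 1.1, 1.2]
grip_width: -0.0003
```

```bash
python3 -c "
from h import *
goal(.04,0,.23)"
```

```text
1.0 [-2.5998e+01 -3.5749e+01  1.5100e-01 -1.0000e-03  1.0000e-03  1.0000e-03] [0.61 1.05 1.15] -0.0002919459079042024
```

Emit:
step_arm --targets '[[[-4,-5,0,0,0,0],[-7,-9,0,0,0,0],[-10,-13.5,0,0,0,0],[-13,-18,0,0,0,0],[-16,-22,0,0,0,0],[-19,-26,0,0,0,0],[-22,-30,0,0,0,0],[-24,-33,0,0,0,0]]]'

```text
t: 1.8
tool_pos: [0.5758, -0.0645, 0.2314]
tcp_rot: [-180.0, 0.0, 177.3]
wrist_force: [0.4, 1.1, 0.1]
grip_width: -0.0001
```

Emit:
step_arm --targets '[[[-2.2,-3,0,0,0,0],[-2.2,-3,0,0,0,0],[-2.2,-3,0,0,0,0]]]'

```text
t: 2.1
tool_pos: [0.596, -0.096, 0.2307]
tcp_rot: [180.0, -0.1, 177.2]
wrist_force: [-0.1, -0.3, 0.0]
grip_width: 0.0003
```

```bash
python3 - <<'E'
from h import *
goal(.04,0,.23)
o=bot.get_obs();c=bot.capture('wrist')
R0=Ro.from_euler('xyz',o['tcp_rot'],degrees=True).as_matrix();T=np.array(c['T_tool_cam'])
Rwc=R0@T[:3,:3];tw=R0@T[:3,3]+o['tool_pos']
R=Rwc.T;t=-R@tw;im=c['image'][:,:,::-1].copy();K=c['camera_matrix'];D=c['D']
np.savez('w1.npz',R=R,t=t,camera_matrix=K,D=D)
# overlay predicted breaker_a top outline
cc,s=np.cos(np.radians(YAW)),np.sin(np.radians(YAW))
P=np.array([[*(A+[cc*x-s*y,s*x+cc*y]),.105] for x,y in((.05,.027),(.05,-.027),(-.05,-.027),(-.05,.027))])
uv=cv2.projectPoints(P,cv2.Rodrigues(R)[0],t,K,D)[0][:,0];print(uv.round())
cv2.polylines(im,[uv.astype('int32')],True,(0,255,0),1)
cv2.imwrite('pics/w1.png',im)
E
```

```text
2.1 [-0.312 -0.319  0.065  0.    -0.001 -0.002] [-0.15 -0.34  0.01] 0.0002996222406462111
[[348. 207.]
 [286. 207.]
 [282.  86.]
 [351.  86.]]
```

View pics/w1.png

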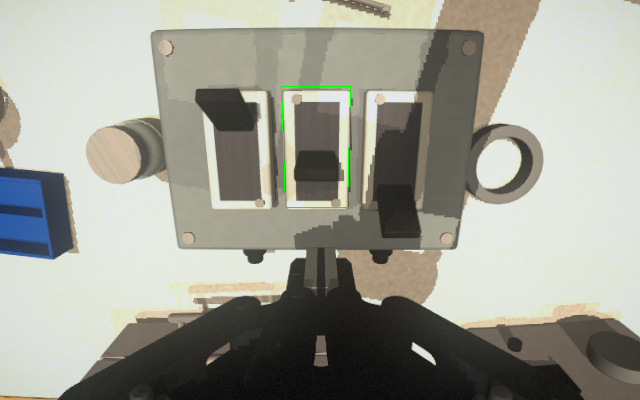

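The wrist view shows the predicted outline of breaker_a on the real one (286–349, 90–208) to 1–3 px, and the fingertip at (320,250) clear on the ON side of the lever. I'll descend there.

Emit:
step_arm --targets '[[[0,-0.3,3,0,0,0],[0,-0.3,6,0,0,0],[0,-0.3,9,0,0,0],[0,-0.3,10.6,0,0,0],[0,-0.3,10.6,0,0,0],[0,-0.3,10.6,0,0,0]]]'

```text
t: 2.75
tool_pos: [0.5956, -0.0973, 0.1255]
tcp_rot: [180.0, -0.0, 177.3]
wrist_force: [0.6, -0.3, 0.3]
grip_width: -0.0001
```

Emit:
step_arm --targets '[[[0.3,0,0,0,0,0],[0.6,0,0,0,0,0],[0.9,0,0,0,0,0],[1.2,0,0,0,0,0],[1.5,0,0,0,0,0],[1.5,0,0,0,0,0]]]'

```text
t: 3.35
tool_pos: [0.5805, -0.0967, 0.1258]
tcp_rot: [180.0, 0.0, 177.3]
wrist_force: [1.2, 0.7, 1.0]
grip_width: -0.0
```

```bash
python3 -c "
from h import *
goal(0,0,.125);print(bot.get_obs()['ft_torque'])"
```

```text
3.35 [ 2.143e+00 -1.800e-01  8.100e-02  0.000e+00  0.000e+00  1.000e-03] [1.21 0.66 1.  ] -3.301173517774515e-05
[ 0.0171045  -0.00046038 -0.00374306]
```

Emit:
step_arm --targets '[[[0.2,0,0,0,0,0],[0.4,0,0,0,0,0],[0.6,0,0,0,0,0],[0.6,0,0,0,0,0]]]'

```text
t: 3.75
tool_pos: [0.5745, -0.0964, 0.126]
tcp_rot: [180.0, 0.0, 177.3]
wrist_force: [0.8, 0.7, 0.4]
grip_width: -0.0
```

Emit:
step_arm --targets '[[[0.15,0,0,0,0,0],[0.3,0,0,0,0,0],[0.3,0,0,0,0,0]]]'

```text
t: 4.05
tool_pos: [0.5713, -0.0963, 0.126]
tcp_rot: [180.0, 0.0, 177.3]
wrist_force: [1.2, 0.4, 0.8]
grip_width: 0.0004
```

Emit:
step_arm --targets '[[[0.15,0,0,0,0,0],[0.3,0,0,0,0,0],[0.3,0,0,0,0,0]]]'

```text
t: 4.35
tool_pos: [0.5678, -0.0961, 0.1258]
tcp_rot: [180.0, -0.0, 177.3]
wrist_force: [1.7, 1.7, -0.1]
grip_width: -0.0001
```

Emit:
step_arm --targets '[[[0.1,0,0,0,0,0],[0.2,0,0,0,0,0],[0.2,0,0,0,0,0]]]'

```text
t: 4.65
tool_pos: [0.5655, -0.096, 0.1257]
tcp_rot: [180.0, -0.1, 177.3]
wrist_force: [0.3, -0.1, -0.3]
grip_width: 0.0005
```

Emit:
step_arm --targets '[[[0.1,0,0,0,0,0],[0.2,0,0,0,0,0],[0.2,0,0,0,0,0]]]'

```text
t: 4.95
tool_pos: [0.5635, -0.0959, 0.1256]
tcp_rot: [180.0, -0.1, 177.3]
wrist_force: [1.1, 0.5, -1.2]
grip_width: 0.0003
```

Emit:
step_arm --targets '[[[0.1,0,0,0,0,0],[0.2,0,0,0,0,0],[0.2,0,0,0,0,0]]]'

```text
t: 5.25
tool_pos: [0.5621, -0.0959, 0.1258]
tcp_rot: [180.0, 0.0, 177.3]
wrist_force: [3.7, -0.7, -1.9]
grip_width: 0.0
```

The stiff part starts near x = 0.562, so I expect about 15 mm to the stop.

Emit:
step_arm --targets '[[[0.15,0,0,0,0,0],[0.3,0,0,0,0,0],[0.3,0,0,0,0,0]]]'

```text
t: 5.55
tool_pos: [0.56, -0.0959, 0.1262]
tcp_rot: [-180.0, 0.2, 177.3]
wrist_force: [5.6, 0.0, -2.9]
grip_width: -0.0
```

Emit:
step_arm --targets '[[[0.15,0,0,0,0,0],[0.3,0,0,0,0,0],[0.3,0,0,0,0,0]]]'

```text
t: 5.85
tool_pos: [0.5581, -0.0959, 0.1267]
tcp_rot: [-180.0, 0.3, 177.3]
wrist_force: [5.6, 0.6, -1.6]
grip_width: 0.0001
```

Emit:
step_arm --targets '[[[0.1,0,0,0,0,0],[0.2,0,0,0,0,0],[0.2,0,0,0,0,0]]]'

```text
t: 6.15
tool_pos: [0.5569, -0.096, 0.1271]
tcp_rot: [-179.9, 0.5, 177.3]
wrist_force: [5.3, 0.4, -1.9]
grip_width: -0.0001
```

Emit:
step_arm --targets '[[[0.15,0,0.1,0,0,0],[0.3,0,0.1,0,0,0],[0.3,0,0.1,0,0,0]]]'

```text
t: 6.45
tool_pos: [0.5543, -0.0959, 0.1264]
tcp_rot: [-179.9, 0.6, 177.3]
wrist_force: [4.4, -0.1, 0.2]
grip_width: 0.0
```

Emit:
step_arm --targets '[[[0.1,0,0.1,0,0,0],[0.2,0,0.1,0,0,0],[0.25,0,0.1,0,0,0]]]'

```text
t: 6.75
tool_pos: [0.5521, -0.0958, 0.1258]
tcp_rot: [-179.9, 0.6, 177.3]
wrist_force: [5.2, 0.7, 0.6]
grip_width: -0.0003
```

Emit:
step_arm --targets '[[[0.1,0,0.1,0,0,0],[0.2,0,0.1,0,0,0],[0.2,0,0.1,0,0,0]]]'

```text
t: 7.05
tool_pos: [0.5498, -0.0957, 0.1249]
tcp_rot: [-179.9, 0.6, 177.3]
wrist_force: [4.1, 1.6, 4.2]
grip_width: -0.0004
```

Emit:
step_arm --targets '[[[0.1,0,0,0,0,0],[0.2,0,0,0,0,0],[0.2,0,0,0,0,0]]]'

```text
t: 7.35
tool_pos: [0.5475, -0.0956, 0.1242]
tcp_rot: [-179.9, 0.5, 177.3]
wrist_force: [5.1, 0.4, 1.0]
grip_width: -0.0002
```

Emit:
step_arm --targets '[[[0.1,0,0,0,0,0],[0.2,0,0,0,0,0],[0.2,0,0,0,0,0]]]'

```text
t: 7.65
tool_pos: [0.5462, -0.0955, 0.124]
tcp_rot: [-179.9, 0.7, 177.3]
wrist_force: [6.2, -0.1, -0.2]
grip_width: 0.0
```

Emit:
step_arm --targets '[[[0.1,0,0,0,0,0],[0.15,0,0,0,0,0],[0.15,0,0,0,0,0]]]'

```text
t: 7.95
tool_pos: [0.5459, -0.0956, 0.124]
tcp_rot: [-179.9, 0.8, 177.3]
wrist_force: [7.5, 0.7, -0.1]
grip_width: 0.0002
```

Motion has nearly stopped at 7.5 N. One more small nudge to confirm it is solid.

Emit:
step_arm --targets '[[[0.1,0,0,0,0,0],[0.15,0,0,0,0,0],[0.15,0,0,0,0,0],[0.15,0,0,0,0,0]]]'

```text
t: 8.35
tool_pos: [0.5458, -0.0956, 0.124]
tcp_rot: [-179.9, 1.0, 177.3]
wrist_force: [7.0, 1.1, -1.0]
grip_width: 0.0001
```

It came up solid: 1.5 mm commanded gave 0.1 mm of travel at about 7.3 N. I'll back off, rise and go over to the OFF side.

Emit:
step_arm --targets '[[[-0.8,0,0,0,0,0],[-2,0,0,0,0,0],[-2.5,0,-3,0,0,0],[-2.5,0,-7,0,0,0],[-2.5,0,-7,0,0,0]]]'

```text
t: 8.85
tool_pos: [0.5729, -0.0976, 0.1995]
tcp_rot: [-179.8, 1.4, 177.3]
wrist_force: [1.4, 0.5, 0.7]
grip_width: -0.0001
```

```bash
python3 -c "
from h import *
goal(-.078,0,.19)"
```

```text
8.85 [ 9.21e+00 -5.30e-02  7.15e-01 -3.00e-03  2.50e-02 -0.00e+00] [1.36 0.47 0.72] -5.008410161881108e-05
```

Emit:
step_arm --targets '[[[3,0,0,0,0.025,0],[6,0,0.4,0,0.025,0],[9.2,0,0.7,0,0.025,0],[9.2,0,0.7,0,0.025,0],[9.2,0,0.7,0,0.025,0]]]'

```text
t: 9.35
tool_pos: [0.48, -0.0932, 0.1892]
tcp_rot: [-179.8, -0.1, 177.3]
wrist_force: [0.4, -0.4, 1.0]
grip_width: 0.0001
```

```bash
python3 - <<'E'
from h import *
goal(-.078,0,.125)
c=bot.capture('side')['image'][130:250,260:400,::-1]
cv2.imwrite('pics/s2.png',cv2.resize(np.clip(c*1.5,0,255).astype('uint8'),None,fx=5,fy=5,interpolation=cv2.INTER_CUBIC))
E
```

```text
9.35 [-1.240e-01 -4.000e-02  6.419e+00 -3.000e-03 -3.000e-03 -0.000e+00] [ 0.42 -0.37  1.01] 0.0001060487655940928
```

View pics/s2.png

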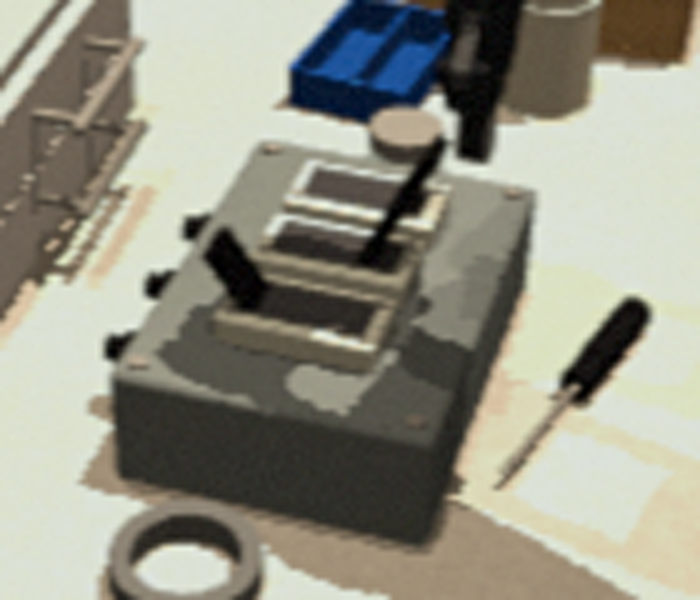

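The side crop shows lever_a leaning to OFF, about (370,260) to (440,145), in line with lever_c. The fingertip at (475,155) is clear of it on the OFF side. Next I descend and push to ON.

Emit:
step_arm --targets '[[[-0.1,0,3,0,0,0],[-0.1,0,6,0,0,0],[-0.1,0,6.4,0,0,0],[-0.1,0,6.4,0,0,0]]]'

```text
t: 9.8
tool_pos: [0.4823, -0.0936, 0.1251]
tcp_rot: [-179.8, -0.2, 177.3]
wrist_force: [0.4, -0.0, 0.8]
grip_width: 0.0001
```

Emit:
step_arm --targets '[[[-0.4,0,0,0,0,0],[-0.8,0,0,0,0,0],[-1.2,0,0,0,0,0],[-1.6,0,0,0,0,0],[-2.0,0,0,0,0,0],[-2.4,0,0,0,0,0],[-2.8,0,0,0,0,0],[-3.2,0,0,0,0,0]]]'

```text
t: 10.6
tool_pos: [0.514, -0.0951, 0.1248]
tcp_rot: [-179.8, -0.2, 177.3]
wrist_force: [-1.3, 0.2, 1.1]
grip_width: -0.0001
```

Emit:
step_arm --targets '[[[-0.4,0,0,0,0,0],[-0.8,0,0,0,0,0],[-1.2,0,0,0,0,0],[-1.6,0,0,0,0,0],[-2.0,0,0,0,0,0],[-2.4,0,0,0,0,0],[-2.8,0,0,0,0,0],[-2.8,0,0,0,0,0]]]'

```text
t: 11.4
tool_pos: [0.5429, -0.0964, 0.1248]
tcp_rot: [-179.8, -0.2, 177.3]
wrist_force: [-0.8, -0.4, -0.2]
grip_width: 0.0001
```

Emit:
step_arm --targets '[[[-0.25,0,0,0,0,0],[-0.5,0,0,0,0,0],[-0.75,0,0,0,0,0],[-0.75,0,0,0,0,0]]]'

```text
t: 11.8
tool_pos: [0.5508, -0.0968, 0.1247]
tcp_rot: [-179.8, -0.2, 177.3]
wrist_force: [-0.3, -0.8, 0.4]
grip_width: 0.0002
```

Emit:
step_arm --targets '[[[-0.1,0,0,0,0,0],[-0.2,0,0,0,0,0],[-0.3,0,0,0,0,0],[-0.4,0,0,0,0,0]]]'

```text
t: 12.2
tool_pos: [0.5547, -0.097, 0.1246]
tcp_rot: [-179.8, -0.2, 177.3]
wrist_force: [-1.7, -0.5, 0.0]
grip_width: -0.0003
```

Emit:
step_arm --targets '[[[-0.1,0,0,0,0,0],[-0.2,0,0,0,0,0],[-0.3,0,0,0,0,0],[-0.4,0,0,0,0,0]]]'

```text
t: 12.6
tool_pos: [0.5585, -0.0972, 0.1244]
tcp_rot: [-179.8, -0.2, 177.3]
wrist_force: [-1.6, -0.7, -1.4]
grip_width: 0.0003
```

Emit:
step_arm --targets '[[[-0.1,0,0,0,0,0],[-0.2,0,0,0,0,0],[-0.3,0,0,0,0,0],[-0.4,0,0,0,0,0]]]'

```text
t: 13.0
tool_pos: [0.5625, -0.0973, 0.1243]
tcp_rot: [-179.8, -0.2, 177.3]
wrist_force: [-1.5, -0.2, -0.2]
grip_width: -0.0001
```

Emit:
step_arm --targets '[[[-0.1,0,0,0,0,0],[-0.2,0,0,0,0,0],[-0.3,0,0,0,0,0],[-0.4,0,0,0,0,0]]]'

```text
t: 13.4
tool_pos: [0.5666, -0.0975, 0.1243]
tcp_rot: [-179.8, -0.2, 177.3]
wrist_force: [-1.6, 0.3, -0.5]
grip_width: -0.0002
```

Emit:
step_arm --targets '[[[-0.1,0,0,0,0,0],[-0.2,0,0,0,0,0],[-0.3,0,0,0,0,0],[-0.4,0,0,0,0,0]]]'

```text
t: 13.8
tool_pos: [0.5707, -0.0976, 0.1243]
tcp_rot: [-179.8, -0.2, 177.3]
wrist_force: [-1.0, 0.1, -0.3]
grip_width: 0.0002
```

Emit:
step_arm --targets '[[[-0.1,0,0,0,0,0],[-0.2,0,0,0,0,0],[-0.3,0,0,0,0,0],[-0.4,0,0,0,0,0]]]'

```text
t: 14.2
tool_pos: [0.5748, -0.0978, 0.1243]
tcp_rot: [-179.8, -0.2, 177.3]
wrist_force: [-0.9, 0.2, -0.6]
grip_width: -0.0
```

Emit:
step_arm --targets '[[[-0.1,0,0,0,0,0],[-0.2,0,0,0,0,0],[-0.3,0,0,0,0,0],[-0.3,0,0,0,0,0]]]'

```text
t: 14.6
tool_pos: [0.5781, -0.098, 0.1244]
tcp_rot: [-179.8, -0.2, 177.3]
wrist_force: [-1.0, 0.9, -0.5]
grip_width: 0.0001
```

Past most of the latch range with only friction. I'll continue to the ON stop.

Emit:
step_arm --targets '[[[-0.1,0,0,0,0,0],[-0.2,0,0,0,0,0],[-0.3,0,0,0,0,0],[-0.3,0,0,0,0,0]]]'

```text
t: 15.0
tool_pos: [0.5814, -0.0982, 0.1244]
tcp_rot: [-179.8, -0.2, 177.3]
wrist_force: [-0.6, -0.2, 0.2]
grip_width: 0.0001
```

Emit:
step_arm --targets '[[[-0.1,0,0,0,0,0],[-0.2,0,0,0,0,0],[-0.3,0,0,0,0,0],[-0.3,0,0,0,0,0]]]'

```text
t: 15.4
tool_pos: [0.5846, -0.0984, 0.1245]
tcp_rot: [-179.8, -0.1, 177.3]
wrist_force: [-0.9, -0.4, -0.7]
grip_width: -0.0
```

Emit:
step_arm --targets '[[[-0.1,0,0,0,0,0],[-0.2,0,0,0,0,0],[-0.2,0,0,0,0,0]]]'

```text
t: 15.7
tool_pos: [0.5869, -0.0985, 0.1246]
tcp_rot: [-179.8, -0.1, 177.3]
wrist_force: [-1.5, -1.1, -0.2]
grip_width: 0.0001
```

Emit:
step_arm --targets '[[[-0.1,0,0,0,0,0],[-0.2,0,0,0,0,0],[-0.2,0,0,0,0,0]]]'

```text
t: 16.0
tool_pos: [0.5891, -0.0986, 0.1246]
tcp_rot: [-179.8, -0.1, 177.3]
wrist_force: [-0.8, 0.3, -0.1]
grip_width: 0.0003
```

Emit:
step_arm --targets '[[[-0.1,0,0,0,0,0],[-0.2,0,0,0,0,0],[-0.2,0,0,0,0,0]]]'

```text
t: 16.3
tool_pos: [0.5914, -0.0987, 0.1247]
tcp_rot: [-179.8, -0.1, 177.3]
wrist_force: [-1.1, 0.2, 0.1]
grip_width: 0.0
```

Emit:
step_arm --targets '[[[-0.1,0,0,0,0,0],[-0.2,0,0,0,0,0],[-0.2,0,0,0,0,0]]]'

```text
t: 16.6
tool_pos: [0.5937, -0.0988, 0.1247]
tcp_rot: [-179.8, -0.0, 177.3]
wrist_force: [-1.1, -0.8, -0.2]
grip_width: 0.0003
```

Emit:
step_arm --targets '[[[-0.1,0,0,0,0,0],[-0.15,0,0,0,0,0],[-0.15,0,0,0,0,0]]]'

```text
t: 16.9
tool_pos: [0.595, -0.0989, 0.1246]
tcp_rot: [-179.8, -0.1, 177.3]
wrist_force: [-2.7, -0.2, 0.6]
grip_width: -0.0
```

Emit:
step_arm --targets '[[[-0.1,0,0,0,0,0],[-0.15,0,0,0,0,0],[-0.15,0,0,0,0,0]]]'

```text
t: 17.2
tool_pos: [0.5961, -0.0989, 0.1244]
tcp_rot: [-179.8, -0.1, 177.3]
wrist_force: [-2.3, 0.3, 0.8]
grip_width: 0.0004
```

Emit:
step_arm --targets '[[[-0.1,0,0,0,0,0],[-0.15,0,0,0,0,0],[-0.15,0,0,0,0,0]]]'

```text
t: 17.5
tool_pos: [0.597, -0.0989, 0.1241]
tcp_rot: [-179.8, -0.2, 177.3]
wrist_force: [-4.1, 0.3, -0.5]
grip_width: -0.0002
```

Emit:
step_arm --targets '[[[-0.1,0,0,0,0,0],[-0.15,0,0,0,0,0],[-0.15,0,0,0,0,0]]]'

```text
t: 17.8
tool_pos: [0.5979, -0.0989, 0.1238]
tcp_rot: [-179.9, -0.3, 177.3]
wrist_force: [-4.8, 0.0, 0.5]
grip_width: -0.0002
```

Emit:
step_arm --targets '[[[-0.1,0,0,0,0,0],[-0.1,0,0,0,0,0],[-0.1,0,0,0,0,0]]]'

```text
t: 18.1
tool_pos: [0.5982, -0.0989, 0.1235]
tcp_rot: [-179.9, -0.4, 177.3]
wrist_force: [-5.6, -0.0, 0.7]
grip_width: 0.0004
```

At the ON stop with about 5.6 N. I'll back off, rise and check.

Emit:
step_arm --targets '[[[0.8,0,0,0,0,0],[2,0,0,0,0,0],[4,0,-3,0,0,0],[8,0,-7,0,0,0],[12,0,-10,0,0,0],[14,0,-12,0,0,0],[14,0,-12,0,0,0],[14,0,-12,0,0,0]]]'

```text
t: 18.9
tool_pos: [0.4601, -0.0923, 0.2457]
tcp_rot: [-179.8, -0.1, 177.3]
wrist_force: [0.1, 1.3, 0.5]
grip_width: -0.0001
```

```bash
python3 - <<'E'
from h import *
c=bot.capture('side')['image'][130:250,260:400,::-1]
cv2.imwrite('pics/s3.png',cv2.resize(np.clip(c*1.5,0,255).astype('uint8'),None,fx=5,fy=5,interpolation=cv2.INTER_CUBIC))
E
```

```text
(no output)
```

View pics/s3.png

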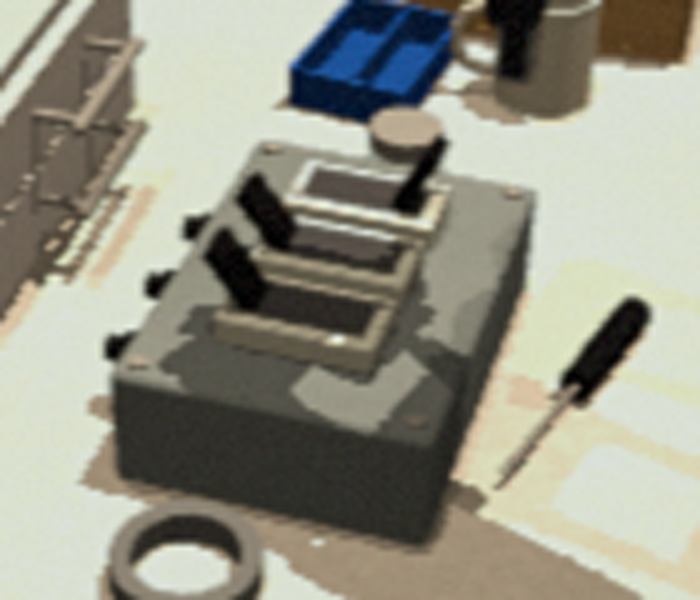

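The side view shows lever_a, (285,240) to (258,180), leaning to ON parallel to or slightly beyond lever_b. Lever_c is still off, and the screwdriver, ring, jar and tray haven't moved. Handing in.

```bash
python3 -c "
from h import *
print(bot.hand_in());print(bot.get_obs()['wrist_force'])"
```

```text
the job is handed in; nothing more can be done
None
the job is handed in; nothing more can be done
```

The tripped breaker (the middle one) is reset and its lever rests on the ON side. I handed the job in after about 19 s of robot time; the hand-in gives no verdict.

- **Push to off:** the stiff part began near x = 0.562 m and took about 5 N. About 16 mm further on the lever came up solid: a 1.5 mm push moved it only 0.1 mm. The highest reading was 7.5 N.
- **Throw to on:** it passed the whole latch range with only friction (0.3 to 1.7 N), so the latch had reset. It then reached the ON stop at about 5.6 N, where it was still creeping 0.3 mm per 1 mm nudge.
- **Last picture:** the lever leans to ON, parallel to breaker_b's or slightly beyond. Breaker_c is still off, and the screwdriver, tape roll, jar, tray and mug look unmoved. The can lay outside that picture. The gripper was lifted clear of everything.

**Not exact:** I had no direct reading of the lever's angle. My estimate at the ON stop, from the fingertip position, came out at about 0.71 rad against the nominal 0.66, which a few millimetres of position error would explain.

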